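Shim the rocking magnetic stirrer

TASK

The magnetic stirrer leans and rocks, because the rubber foot under its front right corner has come off and only the bare grey stub is left. With the fingertips push the orange wedge that lies beside it, thin end first, in under that stub until the stirrer stands level with all four corners carrying, then press down with a fingertip on top of the housing at the far left corner (the one that stood up in the air) to check that it no longer rocks, and leave it. Do it by gentle pushing alone, lifting nothing and not shoving the stirrer out of its place, and leave the vial standing on the plate and the timer, petri dish and white vial as they are.

Things in the scene. Friction and masses are not known exactly. Their poses are not given: they have to be found in the camera images.
- stirrer: Low magnetic stirrer, white shell on a dark tray, about 2.2 kg, loose. Housing 176 (x) by 150 (y) mm, underside 13 mm, flat top 58 mm above the origin. Origin: centre of the housing in the plane of the rubber feet's undersides; x to the back, y to the left, z up; the front (-x, knob and display) faces the robot. At the start it leans about 4 degrees onto its stub; level = z upright.
- bare_stub: Bare grey plastic stub at the stirrer's front right corner (x -68, y -56 mm), fixed to it: a dome of 14 mm radius, its underside 6 mm above the plane of the rubber feet, 19 mm in from the housing's right side and 20 mm from its front. It carries 2 to 4 N at the start, 4 to 9 N when level. Origin: 6 mm below its lowest point.
- foot_front_left: Black rubber foot at the stirrer's front left corner (x -68, y +56 mm), fixed to it; origin at its underside.
- foot_back_left: Black rubber foot at the stirrer's back left corner (x +68, y +56 mm), fixed to it; origin at its underside; in the air at the start.
- foot_back_right: Black rubber foot at the stirrer's back right corner (x +68, y -56 mm), fixed to it; origin at its underside.
- stub_bottom (a point): The lowest point of the bare stub, fixed to the stirrer; it touches the table at the start and is 6 mm above it when the stirrer is level.
- check_corner (a point): Point on the housing's flat top at the back left corner (x +66, y +52 mm from the stirrer's origin, 58 mm up): the place to press. The pressure counts within about 45 mm of it along x and y.
- wedge: Orange plastic wedge, 100 mm long (x), 38 mm wide (y), 50 g, loose, flat on the table, right of the stirrer. Its top slopes evenly from 2 mm at the thin end (+x) to 14.5 mm at the thick end (-x). Origin: centre of the underside. It points roughly at the stub (up to 20 mm to a side), thin end 10 to 60 mm short of it. Sliding it in takes up to about 10 N; it stays where it is left.
- wedge_toe (a point): Middle of the wedge's thin end, at the underside. The stirrer stands level on all four when this point has passed the stub's centre by 29 to 36 mm, measured along the wedge (aim at 33). After that the wedge is tight: pushing on makes the whole stirrer slide along with it.
- wedge_heel (a point): Middle of the wedge's thick end face (a flat upright face 38 mm wide, 14 mm high), 7 mm above the table.
- vial: Brown vial with a black cap, 27 mm across, 60 mm tall, standing loose on the stirrer's round steel plate (120 mm across, its top 62 mm above the stirrer's origin, centred 14 mm behind it). Origin: centre of its underside, z up.
- timer: Bench timer lying on its back, 66 x 60 x 20 mm, loose, behind the wedge; origin: centre of its underside.
- petri_dish: Clear petri dish with lid, 62 mm across, 13 mm high, loose, behind the wedge, near the cabinet; origin: centre of its underside.
- vial_white: White vial, 27 mm across, 60 mm tall, loose, in front of the wedge; origin: centre of its underside.

How it is judged:
By the outcome, as a careful person would: the job done as asked, in the order asked, and still so for the second after the job is handed in, with the robot touching nothing.
It also fails if it takes over 54 s, if anything falls off the work surface, if the arm or the gripper's body presses on something with over 40 N, if the wrist force passes 120 N, or if a joint passes its speed limit or range.

ROBOT

A 6-joint arm with a two-finger parallel gripper is mounted at the origin on the work surface; the furniture and walls round the work are solid. World frame = base frame: x ahead of the robot, y to its left, z up, the work surface at z = 0. Lengths are in m, angles in degrees, forces in N, time in s.
With the tool pointing down it reaches from about 0.4 to 0.825 m from the base axis. Payload 7 kg.
Tool frame: the origin (TCP) lies between the finger pads; the fingertips stand 22 mm ahead of it and the grasp point (between the pads) lies 3 mm ahead of it; z points along the fingers, y is the direction in which the jaws open and shut (so a half turn about z gives the same grasp; the last joint's range is limited). The gripper opens to 88 mm and grips with 3 to 60 N. Pads are 19 mm wide; open, the fingers measure 130 mm over their backs; the gripper's body (78 mm by 193 mm) begins 47 mm behind the grasp point.
Start: joints at [-55.227, 20.546, 0.682, 0, -70.136, -16.507], TCP at [0.212, -0.641, 0.249] pointing down, gripper open.
Joint ranges: [-176.03, 176.03], [-82.01, 121.73], [-58.28, 71.71], [-173.87, 95.51], [-174.79, -0.11], [-173.66, 173.66]. Speed limits (degrees/s): [136.94, 136.94, 172.46, 180, 180, 180].

INTERFACE

Orientations are given as [roll, pitch, yaw] about the fixed x, y, z axes, in that order (R = Rz(yaw) Ry(pitch) Rx(roll)).
In Python, from plant import telemetry, cams, r gives the robot as it stands.
- The arm moves only by the tool carry_out, never from a script. Its argument "commands" is one flat list of numbers, 5 for each row, row after row: the shift along the world's x, y, z as a fraction of full scale, then the turn about the world's z as a fraction of full scale, then the gripper's target within -1 to 1 (shut at 1, half-way at 0, fully open at -1). In form: [x, y, z, turn, claw, x, y, z, turn, claw, ...]. A call has 1 to 8 rows; each row shifts and turns the commanded pose from where the row before left it; what a row does not reach is not made up. Full scale, the value 1, is 0.04 m for a shift and 4 degrees for a turn. A row lasts 1/10 s, in which the tool goes at most 50 mm and 8.59 degrees, less where a joint would pass 70% of its speed; a pose out of reach is approached as far as the arm can. A call with a number of a shift or a turn outside -1 to 1 is refused whole. A call with a gripper value outside its range is refused whole. The fingers move at their own pace and stop on an object; "grip_force" is the grip in N (left out, the last holds). Time passes only in rows, so rows that do not move let the fingers close. It gives the time, the measured TCP pose, the force and the opening at its end, in the units of the state.
- telemetry.get_state(): the state, without advancing time (a new reading comes with each control period).
- cams.capture(name): name is "side" or "top" or "wrist"; returns a dict with "frame" (400x640x3 uint8, red, green, blue), "camera_matrix" (3x3 intrinsics, pixels), "camera_from_world" (4x4, takes a point from world to camera coordinates); the wrist camera has in their place "mount" (4x4, takes a point from camera to tool coordinates, whose origin is the TCP and whose axes are the flange's). Camera axes: x right, y down, z forward; pixel columns grow to the right and rows downward; lengths in m; the calibration is good to about 2 mm. A picture is of the moment at which its call begins: read the wrist's pose just before it. There is no depth.
- r.close_job(): hands the job in, once; it reports no verdict.
The state is a dict: "time_s": time; "joints": joint angles; "qd": joint speeds; "joint_torque": joint torques, N m; "tcp_pos": TCP position; "eef_rot": TCP orientation; "contact_force": force on the tool from outside, world axes, zero at the start; "moment": the same for the moment, N m; "gripper_width": finger opening in m.
Only numpy, scipy, OpenCV 4.12 (cv2) and the standard library are available. Lean on these libraries where they do the work, as an engineer would, in place of code of your own. Each camera call takes 0.05 s, during which the arm holds its last target. There are 200 camera calls.

## Working session

There is one attempt and no reset: what is moved stays moved. The work goes in short steps, Python scripts to look and compute and a tool call to move; the robot and the scene stay as the last step left them, time stands still between calls to the robot, and variables do not carry over. Pictures are saved under pics/ and viewed, about 8 in all and at most 12, crops included, and the job is handed in when it is done.

Besides the shell and the picture viewer there is one more tool, called as name(argument=value, ...), one argument or row to a line, values as JSON. carry_out: Moves the arm, as the interface text tells. Shift numbers are shares of 0.04 m and turn numbers shares of 4 degrees, none past 1 either way. Its arguments: {"type":"object","properties":{"commands":{"type":"array"},"grip_force":{"type":"number"}},"required":["commands"]}

```bash
mkdir -p pics; ls
cat > h.py <<'E'
import numpy as np, cv2
from plant import telemetry, cams, r
def cap(n,name):
    c=cams.capture(n); cv2.imwrite(f'pics/{name}.png',c['frame'][:,:,::-1]); return c
def ray(c,u,v,z):
    K=c['camera_matrix'];T=np.array(c['camera_from_world']);R=T[:3,:3];o=-R.T@T[:3,3]
    d=R.T@np.linalg.inv(K)@np.array([u,v,1.]); return o+d*(z-o[2])/d[2]
def proj(c,p):
    T=np.array(c['camera_from_world']);q=c['camera_matrix']@(T[:3,:3]@np.array(p)+T[:3,3]);return q[:2]/q[2]
def orange(f):
    h=cv2.cvtColor(f,cv2.COLOR_RGB2HSV); return cv2.inRange(h,(5,140,90),(22,255,255))
E
python3 - <<'E'
from h import *
import pickle
s=telemetry.get_state();print(s['time_s'],s['tcp_pos'],s['eef_rot'],s['contact_force'],s['gripper_width'])
D={}
for n in('top','side'):
    c=cap(n,n+'0');D[n]=c
    m=orange(c['frame']);k,l,st,ce=cv2.connectedComponentsWithStats(m)
    for i in range(1,k):
        if st[i,4]>60:
            q=cv2.approxPolyDP(max(cv2.findContours((l==i).astype('uint8'),0,2)[0],key=cv2.contourArea),3,True)[:,0]
            print(n,st[i],q.tolist(),[ray(c,*p,0.0)[:2].round(4).tolist() for p in q])
pickle.dump(D,open('d0.pkl','wb'))
a=np.vstack([D['top']['frame'],D['side']['frame']])
cv2.imwrite('pics/both.png',cv2.resize(a,(480,600))[:,:,::-1])
E
```

```text
pics
0.0 [ 0.21138236 -0.64056433  0.24761215] [ 1.79904461e+02 -9.82422891e-03 -1.61742117e+02] [-0.84927677  0.63217739 -0.15981984] 0.08811428918663707
top [311 247  47  18 811] [[357, 248], [311, 248], [311, 264], [357, 264]] [[0.458, -0.1181], [0.4572, -0.0208], [0.4236, -0.0212], [0.4245, -0.1179]]
top [484 363  37  20 365] [[520, 366], [515, 363], [484, 377], [491, 382], [519, 372]] [[0.2241, -0.4437], [0.2297, -0.4342], [0.2018, -0.371], [0.1925, -0.3844], [0.2125, -0.441]]
side [250 215  24  37 711] [[256, 215], [250, 249], [269, 251], [273, 216]] [[0.4239, -0.0182], [0.4227, -0.1104], [0.4595, -0.1149], [0.4593, -0.0206]]
side [ 69 373  17  27 387] [[83, 374], [72, 376], [69, 399], [84, 399]] [[0.2018, -0.36], [0.1866, -0.3633], [0.1966, -0.3971], [0.2182, -0.3967]]
```

View pics/top0.png

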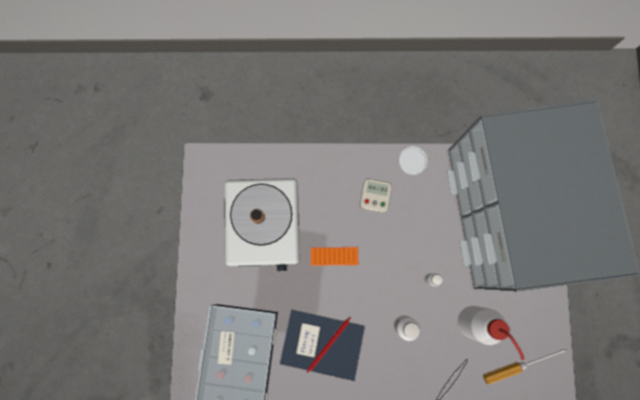

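View pics/side0.png

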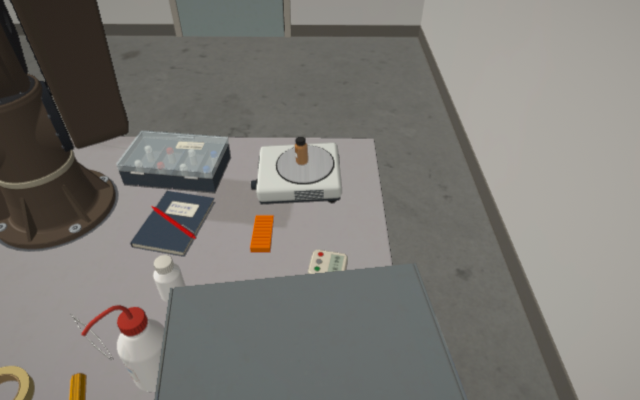

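The top view (up = +x, left = +y) shows the stirrer at cols 225–298, rows 180–265. The wedge is at cols 311–357, rows 247–264, thin end to the left, so I push along +y. The white vial is at (435,280) and the timer at (376,195). The side view agrees.

```bash
cat > m.py <<'E'
from h import *
import pickle
D=pickle.load(open('d0.pkl','rb'));c=D['top'];f=c['frame']
# shell
h=cv2.cvtColor(f,cv2.COLOR_RGB2HSV)
sub=np.zeros(f.shape[:2],'uint8');sub[165:280,210:310]=1
w=((h[...,2]>205)&(h[...,1]<25)).astype('uint8')*sub
q=max(cv2.findContours(w,0,2)[0],key=cv2.contourArea);hull=cv2.convexHull(q)
rc=cv2.minAreaRect(hull);print('shell',rc)
b=cv2.boxPoints(rc)
names={'FR':(298,265),'FL':(225,265),'BR':(298,180),'BL':(225,180)}
loc={'FR':(-88,-75,50),'FL':(-88,75,58),'BR':(88,-75,58),'BL':(88,75,66)}
k=3.9/57.3;ax=np.array([136,-112,0])/176.2
Rt=cv2.Rodrigues(ax*k)[0]
P=[];L=[]
for n,g in names.items():
    u=b[np.argmin(np.linalg.norm(b-g,axis=1))]
    l=Rt@np.array([*loc[n][:2],58.]); 
    p=ray(c,*u,l[2]/1000);print(n,u,p.round(4),l.round(1));P.append(p[:2]);L.append(l[:2]/1000)
P=np.array(P);L=np.array(L);pc,lc=P.mean(0),L.mean(0)
H=(L-lc).T@(P-pc);th=np.arctan2(H[0,1]-H[1,0],H[0,0]+H[1,1]);R=np.array([[np.cos(th),-np.sin(th)],[np.sin(th),np.cos(th)]])
t=pc-R@lc;print('yaw',np.degrees(th),'origin',t,'res',((L@R.T+t-P)*1000).round(1).tolist())
st=Rt@np.array([-68,-56,6.]);print('stub',R@st[:2]/1000+t,st[2])
m=orange(f)[200:300,280:380];q=max(cv2.findContours(m,0,2)[0],key=cv2.contourArea)+np.array([280,200])
rc=cv2.minAreaRect(q);print('wedge px',rc)
for u in cv2.boxPoints(rc):
    z=.002 if u[0]<330 else .0145
    print(u,ray(c,*u,z)[:2].round(4))
T=np.array(c['camera_from_world']);print('cam',-T[:3,:3].T@T[:3,3])
for n,u,z in(('timer',(376,196),.02),('dish',(413,160),.013),('vw',(434,280),.06),('vial',(257,216),.122),('bottle',(408,328),.06)):print(n,ray(c,*u,z)[:2].round(3))
cv2.imwrite('pics/crop.png',cv2.resize(f[170:290,215:375],None,fx=5,fy=5,interpolation=2)[:,:,::-1])
E
python3 m.py
```

```text
shell ((261.2998046875, 243.01231384277344), (67.9765625, 42.994911193847656), 0.8814041018486023)
FR [294.95337 265.0301 ] [0.4198 0.0094 0.0501] [-90.3 -77.8  50.1]
FL [226.98486 263.9844 ] [0.4204 0.1445 0.058 ] [-90.5  72.   58. ]
BR [295.61475 222.04022] [0.5054 0.009  0.0577] [ 85.5 -78.   57.7]
BL [227.64624 220.99455] [0.5056 0.1449 0.0656] [85.3 71.8 65.6]
yaw -0.10451739130588229 origin [0.46531458 0.079979  ] res [[-45.0, -7.1], [-45.4, 7.6], [45.3, -7.2], [45.1, 6.6]]
stub [0.39708009 0.02394291] 0.10680933385532665
wedge px ((334.0, 255.5), (17.0, 46.0), 90.0)
[311. 247.] [ 0.4592 -0.0209]
[357. 247.] [ 0.4592 -0.1171]
[357. 264.] [ 0.424  -0.1169]
[311. 264.] [ 0.4235 -0.0212]
cam [ 0.39579633 -0.05009065  0.9638966 ]
timer [ 0.566 -0.157]
dish [ 0.646 -0.238]
vw [ 0.393 -0.263]
vial [0.509 0.078]
bottle [ 0.302 -0.211]
```

View pics/crop.png

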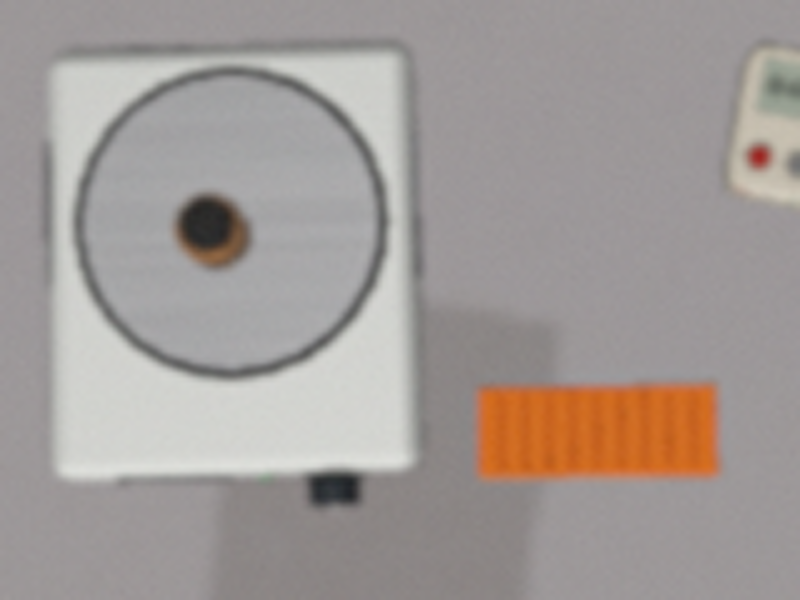

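The enlarged crop puts the shell corners at about BL (225,181), BR (297,178.6), FR (298,264) and FL (226.4,265.6) in top-image pixels. I refit with these.

```bash
python3 - <<'E'
s=open('m.py').read()
s=s.replace("names={'FR':(298,265),'FL':(225,265),'BR':(298,180),'BL':(225,180)}","names={'FR':(298,264),'FL':(226.4,265.6),'BR':(297,178.6),'BL':(225,181)}").replace("u=b[np.argmin(np.linalg.norm(b-g,axis=1))]","u=g")
s=s.split("m=orange")[0]
open('m2.py','w').write(s)
E
python3 m2.py
```

```text
shell ((261.2998046875, 243.01231384277344), (67.9765625, 42.994911193847656), 0.8814041018486023)
FR (298, 264) [0.4219 0.0033 0.0501] [-90.3 -77.8  50.1]
FL (226.4, 265.6) [0.4172 0.1455 0.058 ] [-90.5  72.   58. ]
BR (297, 178.6) [0.5948 0.0075 0.0577] [ 85.5 -78.   57.7]
BL (225, 181) [0.5875 0.1536 0.0656] [85.3 71.8 65.6]
yaw 2.2084765288959183 origin [0.50773734 0.080643  ] res [[-1.4, -4.0], [-2.7, 3.6], [1.4, -1.6], [2.7, 2.0]]
stub [0.44181998 0.02189872] 0.10680933385532665
```

carry_out(
  commands=[0.5,1,0,1,1,0.5,1,0,1,1,0.5,1,0,1,1,0.5,1,0,1,1,0.5,1,0,1,1,0.5,1,0,1,1,0.5,1,0,1,1,0.5,1,0,1,1],
  grip_force=20,
)

```text
time_s: 0.9
tcp_pos: [0.3718, -0.3192, 0.2485]
eef_rot: [180.0, 0.0, -129.6]
contact_force: [1.0, 0.2, -0.3]
gripper_width: 0.029
```

carry_out(
  commands=[0.22,0.45,-0.2,1,1,0.22,0.45,-0.2,1,1,0.22,0.45,-0.2,1,1,0.22,0.45,-0.2,1,1,0.22,0.45,-0.2,1,1,0.22,0.45,-0.2,1,1,0.22,0.45,-0.2,1,1,0.22,0.45,-0.2,1,1],
)

```text
time_s: 1.7
tcp_pos: [0.442, -0.1762, 0.1841]
eef_rot: [180.0, 0.0, -97.6]
contact_force: [1.2, -0.5, -0.1]
gripper_width: 0.0009
```

carry_out(
  commands=[0,0,0,1,1,0,0,0,0.9,1,0,0,0,0,1],
)

```text
time_s: 2.0
tcp_pos: [0.4418, -0.1767, 0.1843]
eef_rot: [180.0, 0.0, -90.1]
contact_force: [0.3, 0.4, -0.0]
gripper_width: 0.0003
```

```bash
cat >> h.py <<'E'
from scipy.spatial.transform import Rotation as Ro
def wrist(name):
    s=telemetry.get_state(); c=cap('wrist',name)
    T=np.eye(4);T[:3,:3]=Ro.from_euler('xyz',s['eef_rot'],degrees=True).as_matrix();T[:3,3]=s['tcp_pos']
    c['camera_from_world']=np.linalg.inv(T@np.array(c['mount'])); return s,c
E
python3 - <<'E'
from h import *
import pickle
s,c=wrist('w1');print(s['time_s'],s['tcp_pos'],s['eef_rot'],s['contact_force'])
pickle.dump(c,open('w1.pkl','wb'))
m=orange(c['frame']);q=max(cv2.findContours(m,0,2)[0],key=cv2.contourArea)
a=cv2.approxPolyDP(q,5,True)[:,0]
for u in a: print(u,ray(c,*u,0.)[:2].round(4),ray(c,*u,.0145)[:2].round(4))
print('stub proj',proj(c,(.442,.022,0)))
E
```

```text
2.0 [ 0.44177758 -0.17674415  0.18425069] [ 1.79961066e+02  4.61283802e-03 -9.00577603e+01] [ 0.27539783  0.41409559 -0.0443523 ]
[302 241] [ 0.4562 -0.1054] [ 0.4556 -0.1118]
[301 286] [ 0.4583 -0.0425] [ 0.4575 -0.0518]
stub proj [313.62043999 328.13854448]
```

View pics/w1.png

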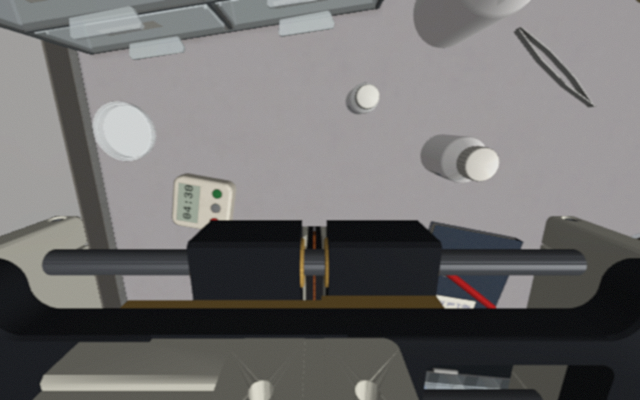

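The wrist camera looks away from the stirrer in this pose: it sees the timer at (205,200) and the white vial at (366,97), with the gripper hiding the wedge. I'll check the lateral alignment with an enlarged side view instead.

Run:
```python
from h import *
import pickle
c=pickle.load(open('d0.pkl','rb'))['side'];f=c['frame'].copy()
x0,y0,x1,y1=235,130,355,260
g=cv2.resize(f[y0:y1,x0:x1],None,fx=4.6,fy=4.6,interpolation=2)
R=Ro.from_euler('z',2.2,degrees=True).as_matrix();k=cv2.Rodrigues(np.array([136,-112,0])/176.2*3.9/57.3)[0]
P={n:np.array([.5077,.0806,0])+R@k@np.array(p)/1000 for n,p in dict(stub=(-68,-56,6),fbr=(68,-56,0),tFR=(-88,-75,58),tBR=(88,-75,58),tBL=(88,75,58),tFL=(-88,75,58),bFR=(-88,-75,13),bBR=(88,-75,13)).items()}
P.update(wt1=(.4223,-.019,.002),wt2=(.4603,-.019,.002),wh1=(.4223,-.119,.0145),wh2=(.4603,-.119,.0145))
for n,p in P.items():
    u=proj(c,p);print(n,p[:3].round(4) if n[0]!='w' else '',u.round(1))
    cv2.circle(g,tuple(int(v) for v in (u-[x0-.5,y0-.5])*4.6),3,(0,0,255),1)
cv2.imwrite('pics/s1.png',g[:,:,::-1])
```

```text
stub [4.418e-01 2.190e-02 1.000e-04] [266.4 201.8]
fbr [ 0.5778  0.0273 -0.    ] [330.2 200.7]
tFR [ 0.4204 -0.0007  0.0501] [253.1 191.2]
tBR [0.5961 0.0059 0.0577] [340.1 187.1]
tBL [0.5902 0.1556 0.0656] [335.7 140.7]
tFL [0.4145 0.149  0.058 ] [257.8 144.6]
bFR [0.4223 0.0018 0.0052] [256.1 206.5]
bBR [0.598  0.0083 0.0128] [340.1 202.5]
wt1  [255.1 214.6]
wt2  [273.5 214.8]
wh1  [248.5 247.4]
wh2  [268.7 247.6]
```

View pics/s1.png

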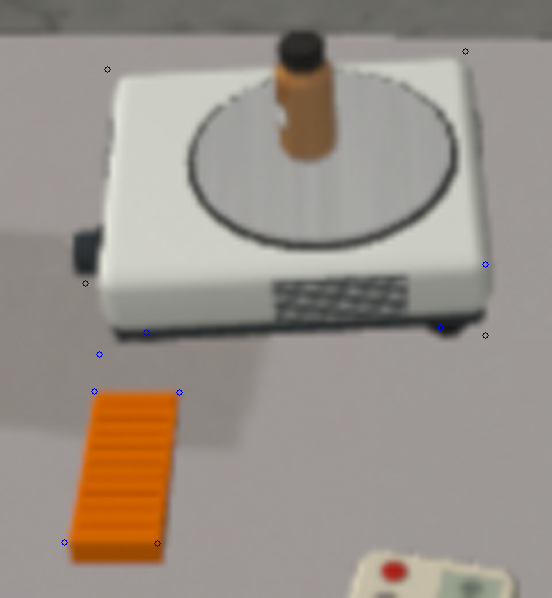

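The side view shows the wedge at crop (70–179, 392–560), pointing at the stub corner at about (150,330). The stirrer sits about 3 mm further in +x than the fit. That puts the wedge within about 3 mm of the stub sideways, so a straight push along +y works. Next I lower behind the heel.

carry_out(
  commands=[0.03,0,-0.6,0,1,0,0,-0.6,0,1,0,0,-0.6,0,1,0,0,-0.6,0,1,0,0,-0.6,0,1,0,0,-0.5,0,1,0,0,-0.4,0,1,0,0.2,0,0,1],
)

```text
time_s: 2.85
tcp_pos: [0.4415, -0.1693, 0.0267]
eef_rot: [179.8, -0.0, -90.3]
contact_force: [0.4, -0.0, 0.2]
gripper_width: 0.0002
```

carry_out(
  commands=[0,0.2,0,0,1,0,0.2,0,0,1,0,0.2,0,0,1,0,0.1,0,0,1,0,0.1,0,0,1,0,0.1,0,0,1],
)

```text
time_s: 3.45
tcp_pos: [0.4433, -0.1325, 0.0288]
eef_rot: [-180.0, 0.0, -90.1]
contact_force: [-0.3, -0.3, 0.6]
gripper_width: 0.0005
```

carry_out(
  commands=[0,0.08,-0.05,0,1,0,0.08,0,0,1,0,0.08,0,0,1,0,0.08,0,0,1,0,0.08,0,0,1,0,0.08,0,0,1],
)

```text
time_s: 4.05
tcp_pos: [0.4431, -0.1136, 0.0265]
eef_rot: [180.0, -0.0, -90.1]
contact_force: [-0.4, -0.3, -0.3]
gripper_width: 0.0007
```

```bash
cat > look.py <<'E'
from h import *
import sys
n=sys.argv[1]
s=telemetry.get_state();print(s['time_s'],s['tcp_pos'].round(4) if hasattr(s['tcp_pos'],'round') else s['tcp_pos'],s['contact_force'])
c=cap('side',n)
m=orange(c['frame']);m[300:]=0
q=max(cv2.findContours(m,0,2)[0],key=cv2.contourArea)
for u in cv2.approxPolyDP(q,2,True)[:,0]: print(u,ray(c,*u,0.002)[:2].round(4),ray(c,*u,.0145)[:2].round(4))
cv2.imwrite('pics/'+n+'.png',cv2.resize(c['frame'][130:260,235:355],None,fx=4.6,fy=4.6,interpolation=2)[:,:,::-1])
E
python3 look.py s2
```

```text
4.05 [ 0.4431 -0.1136  0.0265] [-0.37433837 -0.31681652 -0.28507644]
[237 222] [ 0.388  -0.0409] [ 0.3912 -0.0531]
[257 225] [ 0.4295 -0.0487] [ 0.4319 -0.0607]
[283 223] [ 0.4815 -0.0423] [ 0.4829 -0.0545]
```

View pics/s2.png

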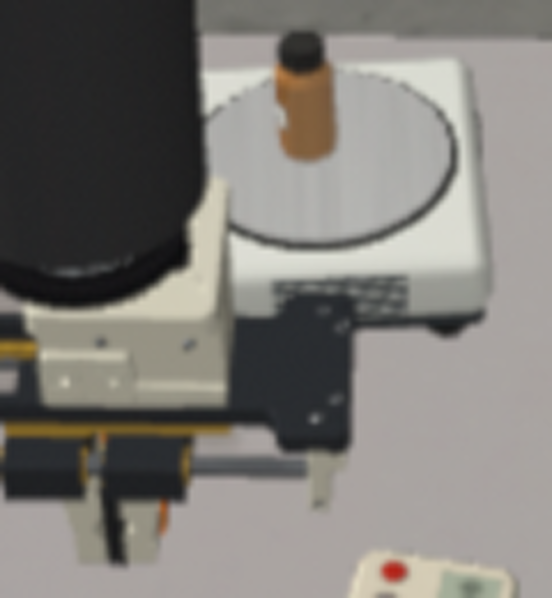

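The gripper hides the wedge in this view: the fingers are at crop (70–165, 500–560) against its heel. From here I go by force, in small steps.

carry_out(
  commands=[0,0.08,0,0,1,0,0.08,0,0,1,0,0.08,0,0,1,0,0.05,0,0,1,0,0,0,0,1],
)

```text
time_s: 4.6
tcp_pos: [0.4432, -0.1019, 0.0266]
eef_rot: [-180.0, 0.0, -90.1]
contact_force: [-0.1, 0.5, 0.2]
gripper_width: 0.0005
```

carry_out(
  commands=[0,0.05,0,0,1,0,0.05,0,0,1],
)

```text
time_s: 4.8
tcp_pos: [0.4431, -0.0981, 0.0266]
eef_rot: [180.0, -0.0, -90.1]
contact_force: [-0.7, -0.4, 0.0]
gripper_width: 0.0005
```

carry_out(
  commands=[0,0.05,0,0,1,0,0.05,0,0,1],
)

```text
time_s: 5.0
tcp_pos: [0.4429, -0.0943, 0.0266]
eef_rot: [180.0, -0.0, -90.1]
contact_force: [0.6, -7.1, 1.3]
gripper_width: 0.0004
```

carry_out(
  commands=[0,0.05,0,0,1,0,0.05,0,0,1],
)

```text
time_s: 5.2
tcp_pos: [0.4427, -0.0905, 0.0265]
eef_rot: [180.0, -0.0, -90.1]
contact_force: [0.4, -5.4, 1.5]
gripper_width: 0.0006
```

carry_out(
  commands=[0,0.05,0,0,1,0,0.05,0,0,1,0,0.05,0,0,1,0,0.05,0,0,1,0,0.05,0,0,1],
)

```text
time_s: 5.7
tcp_pos: [0.4431, -0.0801, 0.0265]
eef_rot: [180.0, -0.0, -90.1]
contact_force: [-0.9, -4.8, 0.9]
gripper_width: 0.0006
```

carry_out(
  commands=[0,0.05,0,0,1,0,0.05,0,0,1,0,0.05,0,0,1,0,0.05,0,0,1,0,0.05,0,0,1],
)

```text
time_s: 6.2
tcp_pos: [0.4431, -0.07, 0.0265]
eef_rot: [180.0, 0.0, -90.1]
contact_force: [0.1, -4.0, 0.9]
gripper_width: 0.0005
```

carry_out(
  commands=[0,0.05,0,0,1,0,0.05,0,0,1,0,0.05,0,0,1,0,0.05,0,0,1],
)

```text
time_s: 6.6
tcp_pos: [0.4431, -0.062, 0.0266]
eef_rot: [-180.0, 0.0, -90.1]
contact_force: [0.2, -4.7, 0.2]
gripper_width: 0.0003
```

carry_out(
  commands=[0,0.05,0,0,1],
)

```text
time_s: 6.7
tcp_pos: [0.4431, -0.06, 0.0266]
eef_rot: [180.0, -0.0, -90.1]
contact_force: [0.6, -5.3, 0.6]
gripper_width: 0.0002
```

carry_out(
  commands=[0,0.05,0,0,1],
)

```text
time_s: 6.8
tcp_pos: [0.443, -0.0582, 0.0265]
eef_rot: [180.0, -0.0, -90.1]
contact_force: [0.4, -7.2, 1.2]
gripper_width: 0.0001
```

```bash
cat > look2.py <<'E'
from h import *
import sys,pickle
n=sys.argv[1]
s=telemetry.get_state();print(s['time_s'],s['tcp_pos'],s['contact_force'])
c=cap('top',n);d=cap('side',n+'s');pickle.dump({'top':c,'side':d},open(n+'.pkl','wb'))
m=orange(c['frame'])[200:300,200:380];q=max(cv2.findContours(m,0,2)[0],key=cv2.contourArea)+np.array([200,200])
rc=cv2.boundingRect(q);print('wedge px',rc,'heel top y',ray(c,rc[0]+rc[2]-1,rc[1]+8,.0145))
a=cv2.resize(c['frame'][165:290,215:375],None,fx=3.2,fy=3.2,interpolation=2)
b=cv2.resize(d['frame'][130:260,235:355],None,fx=2.3,fy=2.3,interpolation=2)
H=max(a.shape[0],b.shape[0]);o=np.zeros((H,a.shape[1]+b.shape[1],3),'uint8');o[:a.shape[0],:a.shape[1]]=a;o[:b.shape[0],a.shape[1]:]=b
cv2.imwrite('pics/'+n+'c.png',o[:,:,::-1])
E
python3 look2.py t3
```

```text
6.8 [ 0.44298787 -0.05817796  0.02654993] [ 0.40913311 -7.23583381  1.21678993]Traceback (most recent call last):
  File "look2.py", line 6, in <module>
    m=orange(c['frame'])[200:300,200:380];q=max(cv2.findContours(m,0,2)[0],key=cv2.contourArea)+np.array([200,200])
                                            ~~~^^^^^^^^^^^^^^^^^^^^^^^^^^^^^^^^^^^^^^^^^^^^^^^^
ValueError: max() iterable argument is empty
```

carry_out(
  commands=[0,0.03,0,0,1],
)

```text
time_s: 7.0
tcp_pos: [0.4429, -0.0572, 0.0265]
eef_rot: [180.0, -0.0, -90.1]
contact_force: [-0.4, -8.4, 1.5]
gripper_width: 0.0006
```

carry_out(
  commands=[0,0.03,0,0,1],
)

```text
time_s: 7.1
tcp_pos: [0.4428, -0.0562, 0.0265]
eef_rot: [180.0, -0.0, -90.1]
contact_force: [0.3, -9.3, 1.8]
gripper_width: 0.0007
```

carry_out(
  commands=[0,-0.3,0,0,1,0,-0.7,0,0,1,0,-0.8,0.5,0,1,0,-0.8,1,0,1,0,-1,1,0,1,0,-1,1,0,1,0,-1,1,0,1,-1,-1,0,0,1],
)

```text
time_s: 7.9
tcp_pos: [0.4128, -0.3038, 0.1969]
eef_rot: [-179.4, -0.2, -90.0]
contact_force: [0.1, -1.1, -0.5]
gripper_width: 0.0008
```

```bash
python3 look2.py t4
```

```text
7.9 [ 0.41284199 -0.30379636  0.19693674] [ 0.14960047 -1.13429655 -0.53428718]
wedge px (295, 247, 28, 18) heel top y [ 0.44194903 -0.04431871  0.0145    ]
```

View pics/t4c.png

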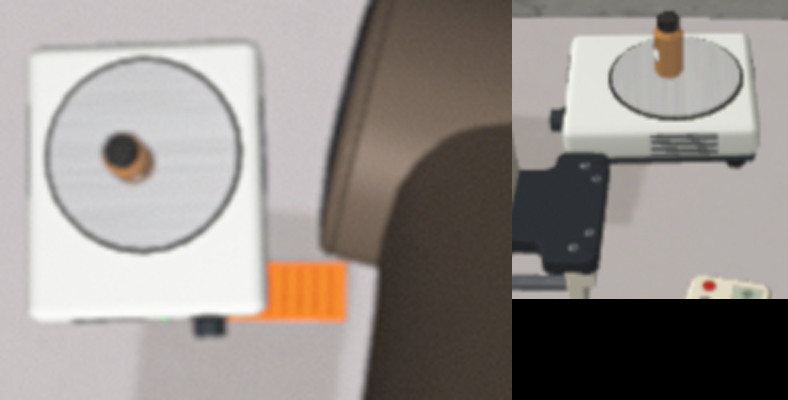

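The wedge now sits under the corner, with its heel at about y = -0.046 (crop x 346). The vial stands on the plate and the housing looks level. The toe estimates are 31–33 mm past the stub, and the force rise at the end fits that. Now I go over to the far left corner, high above the vial.

carry_out(
  commands=[0.35,0.94,0.1,0,1,0.35,0.94,0,0,1,0.35,0.94,0,0,1,0.35,0.94,0,0,1,0.35,0.94,0,0,1,0.35,0.94,0,0,1,0.35,0.94,0,0,1,0.35,0.94,0,0,1],
)

```text
time_s: 8.8
tcp_pos: [0.5202, 0.0022, 0.1957]
eef_rot: [-180.0, 0.1, -90.1]
contact_force: [0.7, -0.6, -0.2]
gripper_width: 0.0006
```

carry_out(
  commands=[0.35,0.94,0,0,1,0.35,0.94,0,0,1,0.35,0.94,0,0,1,0.35,0.94,0,0,1,0,0,0,0,1,0,0,0,0,1],
)

```text
time_s: 9.4
tcp_pos: [0.5757, 0.1516, 0.1948]
eef_rot: [179.9, 0.0, -90.1]
contact_force: [-0.9, 0.5, -0.2]
gripper_width: 0.0001
```

carry_out(
  commands=[0.14,-0.1,0,0,1,0,0,-0.7,0,1,0,0,-0.7,0,1,0,0,-0.7,0,1,0,0,-0.4,0,1,0,0,-0.1,0,1,0,0,0,0,1],
)

```text
time_s: 10.1
tcp_pos: [0.5815, 0.1457, 0.0916]
eef_rot: [180.0, -0.0, -90.2]
contact_force: [0.6, -0.3, 0.3]
gripper_width: 0.0004
```

carry_out(
  commands=[0,0,-0.05,0,1,0,0,-0.05,0,1],
)

```text
time_s: 10.3
tcp_pos: [0.5821, 0.1469, 0.0889]
eef_rot: [-179.9, 0.1, -90.1]
contact_force: [-0.8, -0.1, -0.7]
gripper_width: 0.0006
```

carry_out(
  commands=[0,0,-0.05,0,1],
)

```text
time_s: 10.4
tcp_pos: [0.5818, 0.1469, 0.0864]
eef_rot: [-179.9, 0.0, -90.1]
contact_force: [0.5, 0.2, -0.6]
gripper_width: 0.0006
```

carry_out(
  commands=[0,0,-0.05,0,1,0,0,-0.05,0,1],
)

```text
time_s: 10.6
tcp_pos: [0.5814, 0.1469, 0.0817]
eef_rot: [-180.0, 0.0, -90.1]
contact_force: [0.0, 0.4, -0.1]
gripper_width: 0.0002
```

carry_out(
  commands=[0,0,-0.03,0,1],
)

```text
time_s: 10.7
tcp_pos: [0.5813, 0.1468, 0.0803]
eef_rot: [180.0, -0.0, -90.1]
contact_force: [0.4, -0.2, -0.3]
gripper_width: 0.0004
```

carry_out(
  commands=[0,0,-0.03,0,1],
)

```text
time_s: 10.8
tcp_pos: [0.5815, 0.1469, 0.0798]
eef_rot: [-180.0, -0.0, -90.1]
contact_force: [-5.5, 1.2, 13.6]
gripper_width: 0.0004
```

Contact came at a tip height of 58 mm, which is exactly the level height, and it was stiff at once. I hold for a moment.

carry_out(
  commands=[0,0,0,0,1,0,0,0,0,1,0,0,0,0,1,0,0,0,0,1,0,0,0,0,1],
)

```text
time_s: 11.3
tcp_pos: [0.5814, 0.1468, 0.0799]
eef_rot: [-180.0, -0.0, -90.1]
contact_force: [-2.6, 0.7, 7.4]
gripper_width: 0.0005
```

carry_out(
  commands=[0,0,0,0,1,0,0,0,0,1,0,0,0,0,1,0,0,0,0,1,0,0,0,0,1],
)

```text
time_s: 11.8
tcp_pos: [0.5814, 0.1469, 0.0799]
eef_rot: [-180.0, 0.0, -90.1]
contact_force: [-2.9, -0.8, 6.3]
gripper_width: 0.0005
```

carry_out(
  commands=[0,0,0.1,0,1,0,0,0.3,0,1,0,0,0.8,0,1,0,0,1,0,1,0,0,1,0,1,0,0,0,0,1],
)

```text
time_s: 12.4
tcp_pos: [0.5844, 0.1479, 0.2146]
eef_rot: [-179.4, 0.2, -90.1]
contact_force: [0.2, 0.8, -0.3]
gripper_width: 0.0005
```

carry_out(
  commands=[-0.3,-0.9,0,0,1,-0.3,-0.9,0,0,1,-0.3,-0.9,0,0,1,-0.3,-0.9,0,0,1,-0.3,-0.9,0,0,1,-0.3,-0.9,0,0,1,-0.3,-0.9,0,0,1,-0.3,-0.9,0,0,1],
)

```text
time_s: 13.2
tcp_pos: [0.4848, -0.1426, 0.2081]
eef_rot: [-179.9, -0.0, -90.1]
contact_force: [0.8, -0.2, -0.2]
gripper_width: 0.0004
```

carry_out(
  commands=[-0.6,-0.9,0,0,1,-0.6,-0.9,0,0,1,-0.6,-0.9,0,0,1,-0.6,-0.9,0,0,1,-0.6,-0.9,0,0,1,-0.6,-0.9,0,0,1,-0.6,-0.9,0,0,1,0,0,0,0,1],
)

```text
time_s: 14.0
tcp_pos: [0.3148, -0.3963, 0.2077]
eef_rot: [180.0, -0.0, -90.4]
contact_force: [-0.0, 0.2, -0.3]
gripper_width: 0.0006
```

```bash
python3 look2.py t5
python3 - <<'E'
from h import *
import pickle
for n in('d0','t4','t5'):
    D=pickle.load(open(n+'.pkl','rb'))
    f=D['top']['frame'];g=f[150:290,200:310];w=((g.min(2)>205)).astype('uint8')
    q=cv2.convexHull(np.vstack([c for c in cv2.findContours(w,0,2)[0] if cv2.contourArea(c)>100]))
    print(n,cv2.minAreaRect(q))
d=pickle.load(open('t5.pkl','rb'))['side']['frame']
cv2.imwrite('pics/fs.png',cv2.resize(d[120:300,235:375],None,fx=4,fy=3.3,interpolation=2)[:,:,::-1])
E
```

```text
14.0 [ 0.31477287 -0.39625709  0.20772503] [-0.01259767  0.17110296 -0.32985251]
wedge px (295, 247, 28, 18) heel top y [ 0.44194903 -0.04431871  0.0145    ]
d0 ((60.64706802368164, 94.0882339477539), (39.05099105834961, 67.11442565917969), 87.27368927001953)
t4 ((58.81880569458008, 72.02064514160156), (84.47637176513672, 72.08811950683594), 88.26429748535156)
t5 ((58.56781768798828, 72.33082580566406), (82.27692413330078, 70.02606201171875), 87.87889862060547)
```

View pics/t5c.png

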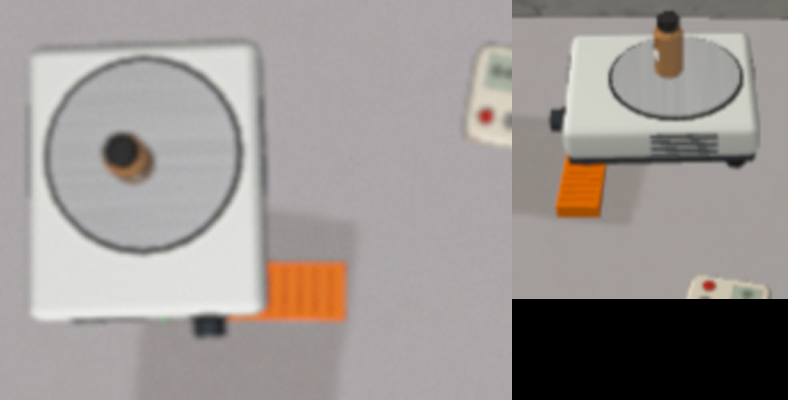

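View pics/fs.png

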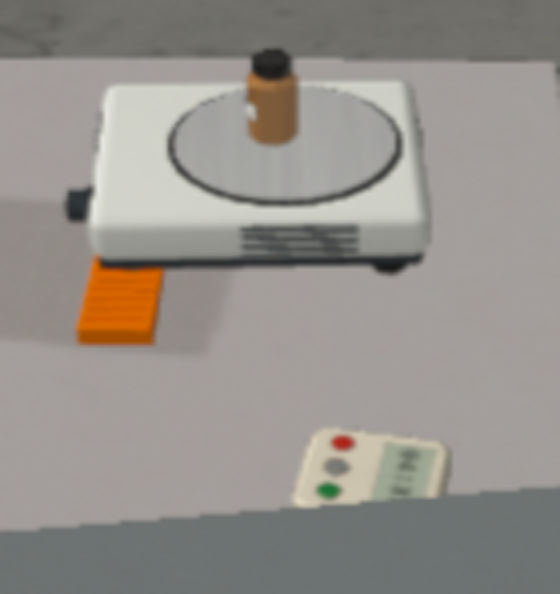

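The final views show the tray edge level in the side view (crop 100–420, row 262), the wedge under the stub corner, and the vial and timer in place. The stirrer's top moved only as levelling predicts. The held press had dropped to about 6.5 N, so I repeat it more firmly, retracing the same path.

carry_out(
  commands=[0.6,0.9,0,0,1,0.6,0.9,0,0,1,0.6,0.9,0,0,1,0.6,0.9,0,0,1,0.6,0.9,0,0,1,0.6,0.9,0,0,1,0.6,0.9,0,0,1,0,0,0,0,1],
)

```text
time_s: 14.9
tcp_pos: [0.4883, -0.1367, 0.2078]
eef_rot: [-179.9, 0.0, -89.8]
contact_force: [-0.7, -0.8, -0.7]
gripper_width: 0.0005
```

carry_out(
  commands=[0.3,0.9,0,0,1,0.3,0.9,0,0,1,0.3,0.9,0,0,1,0.3,0.9,0,0,1,0.3,0.9,0,0,1,0.3,0.9,0,0,1,0.3,0.9,0,0,1,0.3,0.9,0,0,1],
)

```text
time_s: 15.7
tcp_pos: [0.5811, 0.1493, 0.2078]
eef_rot: [-180.0, 0.0, -90.0]
contact_force: [1.5, -0.2, 0.4]
gripper_width: 0.0005
```

carry_out(
  commands=[0,0,0,0,1,0,0,0,0,1,0,0,0,0,1],
)

```text
time_s: 16.0
tcp_pos: [0.5808, 0.1469, 0.2074]
eef_rot: [180.0, -0.0, -90.1]
contact_force: [-0.8, 0.3, 0.2]
gripper_width: 0.0006
```

Descend 0.2074 → 0.083, then creep.

carry_out(
  commands=[0,0,-0.8,0,1,0,0,-0.8,0,1,0,0,-0.8,0,1,0,0,-0.5,0,1,0,0,-0.15,0,1,0,0,0,0,1,0,0,0,0,1],
)

```text
time_s: 16.7
tcp_pos: [0.5821, 0.1468, 0.0867]
eef_rot: [-179.9, 0.0, -90.1]
contact_force: [0.1, -0.1, -0.1]
gripper_width: 0.0003
```

carry_out(
  commands=[0,0,-0.03,0,1,0,0,-0.03,0,1,0,0,0,0,1],
)

```text
time_s: 17.0
tcp_pos: [0.5815, 0.1469, 0.0834]
eef_rot: [-180.0, 0.0, -90.1]
contact_force: [0.1, -0.7, -0.0]
gripper_width: 0.0004
```

carry_out(
  commands=[0,0,-0.04,0,1,0,0,-0.03,0,1,0,0,0,0,1],
)

```text
time_s: 17.3
tcp_pos: [0.5814, 0.1468, 0.0801]
eef_rot: [-180.0, -0.0, -90.1]
contact_force: [-0.0, 0.5, 1.8]
gripper_width: 0.0007
```

carry_out(
  commands=[0,0,-0.02,0,1,0,0,0,0,1,0,0,0,0,1],
)

```text
time_s: 17.6
tcp_pos: [0.5815, 0.1468, 0.0799]
eef_rot: [-180.0, 0.0, -90.1]
contact_force: [-2.8, -0.2, 7.0]
gripper_width: 0.0003
```

carry_out(
  commands=[0,0,-0.01,0,1,0,0,0,0,1,0,0,0,0,1],
)

```text
time_s: 17.9
tcp_pos: [0.5815, 0.1469, 0.0799]
eef_rot: [-180.0, 0.0, -90.1]
contact_force: [-3.7, 0.4, 9.7]
gripper_width: 0.0004
```

carry_out(
  commands=[0,0,-0.01,0,1,0,0,0,0,1,0,0,0,0,1,0,0,0,0,1,0,0,0,0,1,0,0,0,0,1],
)

```text
time_s: 18.5
tcp_pos: [0.5815, 0.1469, 0.0798]
eef_rot: [-180.0, 0.0, -90.1]
contact_force: [-4.7, -0.6, 12.2]
gripper_width: 0.0002
```

carry_out(
  commands=[0,0,0.1,0,1,0,0,0.3,0,1,0,0,0.8,0,1,0,0,1,0,1,0,0,1,0,1,0,0,0,0,1],
)

```text
time_s: 19.1
tcp_pos: [0.5844, 0.1478, 0.2135]
eef_rot: [-179.4, 0.2, -90.1]
contact_force: [0.2, 0.7, -0.4]
gripper_width: 0.0005
```

carry_out(
  commands=[-0.3,-0.9,0,0,1,-0.3,-0.9,0,0,1,-0.3,-0.9,0,0,1,-0.3,-0.9,0,0,1,-0.3,-0.9,0,0,1,-0.3,-0.9,0,0,1,-0.3,-0.9,0,0,1,-0.3,-0.9,0,0,1],
)

```text
time_s: 19.9
tcp_pos: [0.4848, -0.1426, 0.2071]
eef_rot: [-179.9, 0.0, -90.1]
contact_force: [0.1, -0.8, -0.2]
gripper_width: 0.0002
```

carry_out(
  commands=[-0.6,-0.9,0,0,1,-0.6,-0.9,0,0,1,-0.6,-0.9,0,0,1,-0.6,-0.9,0,0,1,-0.6,-0.9,0,0,1,-0.6,-0.9,0,0,1,-0.6,-0.9,0,0,1,0,0,0,0,1],
)

```text
time_s: 20.7
tcp_pos: [0.3147, -0.3962, 0.2067]
eef_rot: [180.0, -0.0, -90.4]
contact_force: [1.0, -0.3, -0.9]
gripper_width: 0.0005
```

```bash
python3 look2.py t6
python3 - <<'E'
from h import *
import pickle
a,b=[pickle.load(open(n+'.pkl','rb')) for n in('t5','t6')]
for n in('top','side'):
    d=np.abs(a[n]['frame'].astype(int)-b[n]['frame']).max(2)
    r_=(slice(165,290),slice(215,400)) if n=='top' else (slice(120,290),slice(245,375))
    print(n,d[r_].max(),(d[r_]>40).sum())
E
```

```text
20.7 [ 0.31474103 -0.39621299  0.20669469] [ 0.95733677 -0.27536374 -0.92886788]
wedge px (295, 247, 28, 18) heel top y [ 0.44194903 -0.04431871  0.0145    ]
top 12 0
side 12 0
```

Nothing moved between the two presses, and the arm is clear. Handing in.

```bash
python3 -c "
from plant import r
print(r.close_job())"
```

```text
the job is handed in; nothing more can be done
None
```

The orange wedge is in under the bare stub, the stirrer stands level, and it did not rock when I pressed the far left corner. I handed the job in at about 21 s with the arm clear of everything.

- **Wedge:** I pushed it about 72 mm, straight along +y with closed fingertips. The push took about 4–7 N and rose to about 9 N over the last 4 mm as it tightened. The thin end is 31–33 mm past the stub's centre. That comes from first contact and the images, not from seeing it directly.
- **Rocking check:** The first press peaked at 13.6 N but eased to about 6.5 N, so I repeated it more firmly, up to 12 N. Both times the fingertip met the top at 58 mm, the level height, and gave only about 0.3 mm.
- **Last look:** The tray edge is level in the side view. The stirrer has shifted no more than about 1 mm beyond what levelling explains, and the brown vial is upright on the plate. Pictures before and after the second press match around the stirrer, wedge and timer.
- **Not confirmed:** I did not check the petri dish and white vial again at the end; the arm never went near them low down. The wrist camera could not see the stub, so all-four-feet contact is inferred from the force rise, the 58 mm height and the stiff press.

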